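Tap the locking key of a knock-down spice riser home

TASK

The left end panel of the small wooden spice riser still stands off its shelf, and its dark locking wedge is only started in the slot of the tenon. Pick up the wooden pounder by its handle and tap the wedge down from above with the pounder's flat foot, with two or more separate taps (lift clear in between), until the panel is drawn tight against the shelf and a further firm tap moves the wedge no more. Then stand the pounder upright on the counter again and let go; do not push the wedge with the gripper, and leave the clip-top jar and the spice jars standing where they are.

Things in the scene. Friction and masses are not known exactly. Their poses are not given: they have to be found in the camera images.
- riser: pale wooden low shelf for spice jars, 130 mm deep, 370 mm long, end panels 90 mm high; fixed. Origin: centre of its footprint on the counter; y along its length to the loose end (robot's left at yaw 0), z up. Through each end panel sticks a tenon (62 mm wide, 18 mm thick, underside at 44 mm) with an upright dark wedge in its slot; the wedge at the -y end is already home.
- end_panel (a joint): gap in m between the loose end panel and the shoulder of the shelf: 0 = drawn tight, about 0.004 at the start. The panel slides stiffly (5 N); the wedge draws it in, 1 mm for every 6 mm that the wedge goes down.
- wedge_top (a point): centre of the top (26 mm by 28 mm along the riser's y) of the loose dark wedge; z up. 112 mm long, taper 1:6 to 10 mm at the foot, 60 g, upright in the slot with 1.5 mm play each side. Top starts 140 to 150 mm above the counter, home at about 122 (to 4 lower if struck hard), 32 above the panel. Takes 5 to 9 N to move down; once the panel is tight the force rises steeply. Stays where left.
- pounder_mid (a point): middle of the turned wooden pounder, 63 mm above its flat foot; z along it, up. It stands on its head: head 64 mm across, 48 mm high, narrowing to a straight handle 28 mm across from 62 to 106 mm above the foot, then rounded off to its top at 126 mm. About 0.4 kg, round: any yaw grips alike. Stands left or right of the riser, where the clip-top jar is not.
- jar: clip-top glass jar with dark contents, 78 mm across, 122 mm high, a bystander; origin at the centre of its underside. Stands at the other side of the riser from the pounder.
- spice_a: spice jar with dark cap, 41 mm across, 105 mm high, behind the riser, a bystander; origin at the centre of its underside. All three stand below a wall shelf that overhangs the back of the counter from 0.62 m in front of the robot, 0.44 m above the counter: keep the arm clear of it
- spice_b: spice jar like spice_a, a bystander
- spice_c: spice jar like spice_a, a bystander
Mind the look-alikes: they are no part of the job. Of the things shaped like the part that bears wedge_top, the dark wooden one is meant.

How it is judged:
On the way, in this order (a step that is already met when the one before it is completed fails the run):
1. a first tap of the pounder's foot lands on top of the wedge (over 4 N) (contact force between pounder and wedge above 4 N and z of pounder_mid in the frame of wedge_top above 0.056 m).
2. the pounder is lifted clear of the wedge by at least 5 mm (z of pounder_mid in the frame of wedge_top above 0.068 m).
3. a firm tap (over 7 N) lands while the end panel is tight (gap under 1 mm) (contact force between pounder and wedge above 7 N and z of pounder_mid in the frame of wedge_top above 0.056 m and value of joint end_panel below 0.001 m).
At the end, for the whole second after the job is handed in: The end panel is tight (gap under 1 mm), the wedge stands upright in its slot with its top 112 to 128 mm above the counter and at rest, and the pounder stands upright, still, with its foot on the counter (value of joint end_panel below 0.001 m and z of wedge_top in the frame of riser between 0.112 and 0.128 m and angle between wedge_top's own z axis and vertical below 0.12 rad and linear speed of each of wedge, pounder below 0.02 m/s and angle between pounder_mid's own z axis and vertical below 0.1 rad and height (world z) of pounder_mid between 0.053 and 0.073 m); the robot touches nothing.
It fails at once if the wedge is pushed or gripped with the gripper (over 3 N) instead of tapped with the pounder (contact force between the fingers and wedge above 3 N).
It fails at once if the clip-top jar or a spice jar is moved more than 30 mm or tipped (distance of any of jar, spice_a, spice_b, spice_c from where it was at the start of the episode above 0.03 m or angle between any of jar, spice_a, spice_b, spice_c's own z axis and vertical above 0.3 rad).
It also fails if it takes over 48 s, if anything falls off the work surface, if the arm or the gripper's body presses on something with over 40 N, if the wrist force passes 120 N, or if a joint passes its speed limit or range.

ROBOT

A 7-joint arm with a two-finger parallel gripper is mounted at the origin on a cart in front of the work surface, level with it; the furniture and walls round the work are solid. World frame = base frame: x ahead of the robot, y to its left, z up, the work surface at z = 0. Lengths are in m, angles in rad, forces in N, time in s.
With the tool pointing down it reaches from about 0.425 to 0.925 m from the base axis. Payload 6.8 kg.
Tool frame: the origin (TCP) lies between the finger pads; the fingertips stand r.tcp_to_tips ahead of it and the grasp point (between the pads) lies 3 mm ahead of it (r.tcp_to_tips is the distance from the TCP to the fingertips, in m); z points along the fingers, y is the line along which they close (so a half turn about z gives the same grasp; the last joint's range is limited). The gripper opens to 85 mm and grips with 20 to 120 N. Pads are 22 mm wide; open, the fingers measure 114 mm over their backs; the gripper's body (76 mm by 85 mm) begins 54 mm behind the grasp point. The pads swing forward as they close: fully open they stand 13 mm farther back than shut.
Start: joints at [-1.426, 0.477, 0.022, 1.555, -0.011, 1.109, -0.083], TCP at [0.169, 0.654, 0.253] pointing down, gripper open.
Joint ranges: [-2.96, 2.96], [-0.34, 2.1], [-1.41, 1.46], [0.24, 2.44], [-1.37, 4.51], [0.17, 1.92], [-2.96, 2.96]. Speed limits (rad/s): [2.39, 2.39, 3.14, 3.14, 3.14, 3.14, 3.14].

INTERFACE

Orientations are given as a rotation vector (axis times angle).
In Python, from bench import r gives the robot as it stands. The module is installed in compiled form; this text tells all that it offers.
- The arm moves only by the tool step_arm, never from a script. Its argument "moves" is a list of rows, each an object of numbers: "rx", "ry", "rz": the turn, a rotation vector about the tool's x, y, z in degrees; "dx", "dy", "dz": the shift along the tool's x, y, z in mm; "gripper": the opening, from -1 (shut) to 1 (fully open). In form: [{"rx": .., "ry": .., "rz": .., "dx": .., "dy": .., "dz": .., "gripper": ..}, ...]. A call has 1 to 20 rows; each row shifts and turns the commanded pose from where the row before left it, along the tool's axes as they then stand; what a row does not reach is not made up. A row lasts 1/8 s, in which the tool goes at most 62.5 mm and 10.7 degrees, less where a joint would pass 70% of its speed; a pose out of reach is approached as far as the arm can. A call is refused whole if a number of a shift passes 62.5 or a number of a turn 10.7, either way. A call with a gripper value outside its range is refused whole. The fingers move at their own pace and stop on an object; "grip_force" is the grip in N (left out, the last holds). Time passes only in rows, so rows that do not move let the fingers close. It gives the time, the measured TCP pose, the force, the opening and the grip force at its end, in the units of the state.
- r.get_obs(): the state, without advancing time (a new reading comes with each control period).
- r.grab_frame(name): name is "scene" or "top"; returns the picture (400x640x3 uint8, blue, green, red); there is no depth.
- r.camera_info(name): a dict with "mtx" (3x3 intrinsics, pixels), "rvec" (rotation vector, rad) and "tvec" (3), from world to camera coordinates, as OpenCV has them. Camera axes: x right, y down, z forward; pixel columns grow to the right and rows downward; lengths in m; the calibration is good to about 2 mm. A picture is of the moment at which its call begins. camera_info takes no time and is no camera call.
- r.hand_in(): hands the job in; it is judged then, once.
The state is a dict: "clock": time; "joints": joint angles; "qvel": joint speeds; "tau": joint torques, N m; "tcp_pos": TCP position; "orientation": TCP orientation; "contact_force": force on the tool from outside, world axes, zero at the start; "moment": the same for the moment, N m; "grip_width": finger opening in m; "gripper_force": force on a finger pad.
Only numpy, scipy, OpenCV 4.12 (cv2) and the standard library are available. Lean on these libraries where they do the work, as an engineer would, in place of code of your own. Each camera call takes 0.05 s, during which the arm holds its last target. There are 200 camera calls.

## Working session

There is one attempt and no reset: what is moved stays moved. The work goes in short steps, Python scripts to look and compute and a tool call to move; the robot and the scene stay as the last step left them, time stands still between calls to the robot, and variables do not carry over. Pictures are saved under pics/ and viewed, at most 10 in all, crops included, and the job is handed in when it is done.

Besides the shell and the picture viewer there is one more tool, called after "Call:" as a command line: name --argument value ..., lists and objects as JSON in quotes. step_arm: Moves the arm, as the interface text tells. Its arguments: {"type":"object","properties":{"moves":{"type":"array","items":{"type":"object","properties":{"rx":{"type":"number"},"ry":{"type":"number"},"rz":{"type":"number"},"dx":{"type":"number"},"dy":{"type":"number"},"dz":{"type":"number"},"gripper":{"type":"number"}}}},"grip_force":{"type":"number"}},"required":["moves"]}

```bash
mkdir -p pics; cat > h.py <<'E'
import numpy as np, cv2
from bench import r
def cam(n):
    c=r.camera_info(n);R=cv2.Rodrigues(np.array(c['rvec'],float))[0];return np.array(c['mtx']),R,np.array(c['tvec'],float).ravel()
def onz(n,u,v,z):
    K,R,t=cam(n);d=R.T@np.linalg.inv(K)@[u,v,1];o=-R.T@t
    return o+d*(z-o[2])/d[2]
def pix(n,p):
    K,R,t=cam(n);q=K@(R@np.array(p)+t);return q[:2]/q[2]
E
python3 - <<'E'
from h import *
for n in("scene","top"):
    cv2.imwrite(f"pics/{n}0.png",r.grab_frame(n)); K,R,t=cam(n);print(n,-R.T@t,R[2],K[0,0])
o=r.get_obs();print(o['clock'],o['tcp_pos'],o['orientation'],o['grip_width'],r.tcp_to_tips)
E
```

```text
scene [-0.03171076 -0.51746964  0.92179907] [ 0.51821117  0.44954351 -0.72757667] 407.3366253971108
top [ 0.34356988 -0.01852009  1.25892231] [ 0.16956193 -0.00288336 -0.98551532] 387.1850756819368
0.1 [0.16867801 0.65307908 0.25242447] [-3.96023112e-01 -3.11640046e+00  2.54644402e-03] 0.08559309431376556 0.022
```

View pics/scene0.png

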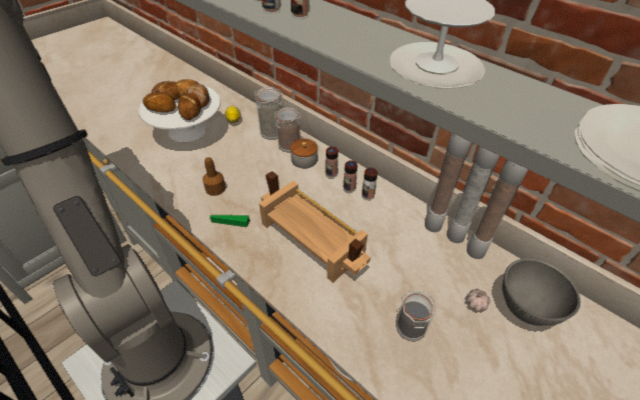

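View pics/top0.png

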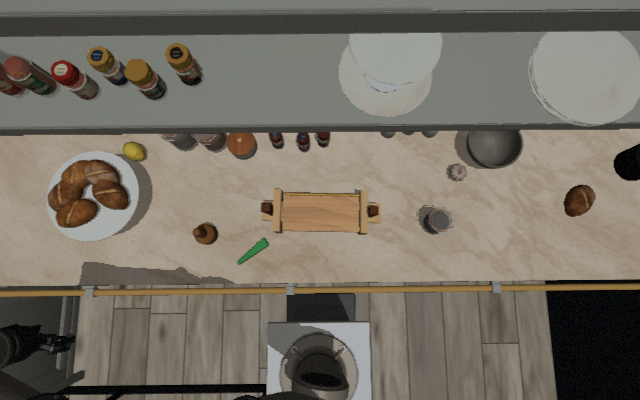

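The scene view shows the pounder at (213,178), and the top view shows it at (205,233). The loose wedge is at scene (272,183) and top (267,208), with the home wedge at scene (356,248) and top (374,211). The clip-top jar is at scene (415,315) and the spice jars at scene (331..370,165..185).

Look-alikes: the green wedge lies on the counter at top (253,251), and the home dark wedge is at top (374,211). I choose the dark one at the left end. I'll take one close crop and measure.

```bash
python3 - <<'E'
from h import *
s=cv2.imread("pics/scene0.png");t=cv2.imread("pics/top0.png")
a=cv2.resize(s[145:225,190:290],None,fx=4,fy=4,interpolation=cv2.INTER_CUBIC)
b=cv2.resize(t[180:260,185:285],None,fx=4,fy=4,interpolation=cv2.INTER_CUBIC)
cv2.imwrite("pics/crop0.png",np.hstack([a,b]))
def tri(a,b):
    P=[K@np.c_[R,tt] for K,R,tt in (cam("scene"),cam("top"))]
    X=cv2.triangulatePoints(P[0],P[1],np.array(a,float).reshape(2,1),np.array(b,float).reshape(2,1));X=(X[:3]/X[3]).ravel();return X
print("pounder z.063",onz("scene",213,178,.02),onz("top",205,233,.06))
print("wedge",onz("top",267,205,.145),onz("scene",272,176,.145))
# panel edges in top
for p in [(273,192),(282,192),(273,232),(282,232),(360,191),(360,233),(368,233),(368,191)]: print(p,onz("top",*p,.09)[:2].round(4))
hsv=cv2.cvtColor(t,cv2.COLOR_BGR2HSV)
E
```

```text
pounder z.063 [0.44133949 0.37898876 0.02      ] [0.42631503 0.34646863 0.06      ]
wedge [0.49965579 0.14410342 0.145     ] [0.4923708  0.14254693 0.145     ]
(273, 192) [0.5474 0.1343]
(282, 192) [0.5471 0.1068]
(273, 232) [0.4252 0.1329]
(282, 232) [0.4249 0.1058]
(360, 191) [ 0.5478 -0.1323]
(360, 233) [ 0.4195 -0.1289]
(368, 233) [ 0.4193 -0.153 ]
(368, 191) [ 0.5476 -0.1568]
```

View pics/crop0.png

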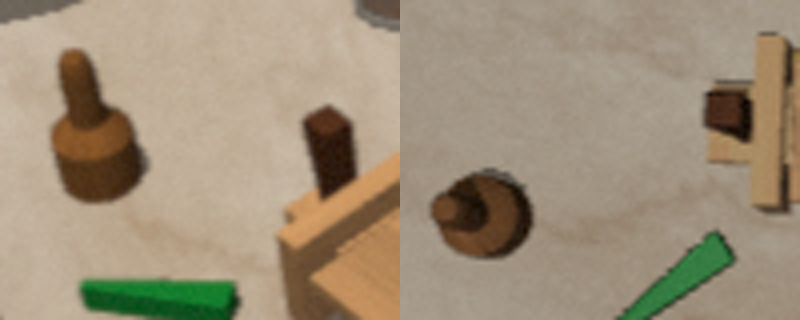

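The crop shows the dark wedge's top face at scene ≈(271.6,174.9) and top ≈(265.6,206.6). The pounder's handle end is at scene ≈(208.1,160) and top ≈(196.4,232). The green piece is clearly separate.

```bash
cat >> h.py <<'E'
def tri(a,b):
    P=[K@np.c_[R,tt] for K,R,tt in (cam("scene"),cam("top"))]
    X=cv2.triangulatePoints(P[0],P[1],np.array(a,float).reshape(2,1),np.array(b,float).reshape(2,1));return (X[:3]/X[3]).ravel()
E
python3 - <<'E'
from h import *
s=cv2.imread("pics/scene0.png");t=cv2.imread("pics/top0.png")
print("handle",tri((208.1,160.1),(196.4,232.1)),"wedge",tri((271.6,174.9),(265.6,206.6)))
for n,im,(x0,x1,y0,y1) in(("scene",s,(195,230,150,205)),("top",t,(188,222,218,248))):
    h=cv2.cvtColor(im,cv2.COLOR_BGR2HSV)[y0:y1,x0:x1]
    m=(h[...,1]>95).astype(np.uint8); n_,l,st,c=cv2.connectedComponentsWithStats(m);i=1+st[1:,4].argmax()
    print(n,st[i]+[x0,y0,0,0,0],c[i]+[x0,y0])
# predicted outlines from candidate pos
for p in [(.43,.34),(.435,.345)]:
  for n in("scene","top"):
    a=np.linspace(0,2*np.pi,60);q=np.array([pix(n,(p[0]+rr*np.cos(b),p[1]+rr*np.sin(b),z)) for rr,z in((.032,0),(.032,.048),(.012,.12)) for b in a]);print(p,n,q.min(0),q.max(0))
E
```

```text
handle [0.4256933  0.35299409 0.12033726] wedge [0.49546799 0.14813875 0.1434734 ]
scene [203 157  22  39 540] [212.61851852 179.03703704]
top [193 224  25  20 382] [205.32984293 233.64921466]
(0.43, 0.34) scene [205.52107498 158.84222563] [229.03294504 197.36367991]
(0.43, 0.34) top [196.9906646  221.79925108] [222.51587104 243.00796748]
(0.435, 0.345) scene [205.87173541 157.29991508] [229.28419316 195.74457845]
(0.435, 0.345) top [195.36344331 220.22239889] [221.02575951 241.46297031]
```

Estimates: pounder axis ≈ (0.426, 0.352), with the handle end at z ≈ 0.12, which is plausible. Wedge top ≈ (0.4955, 0.147, 0.1435), inside the given 140–150 mm. Next I turn the tool square to the world and move over the pounder.

Call:
step_arm --moves '[{"rz": -7.25},{"rz": -7.25},{"dx": -37,"dy": -43},{"dx": -37,"dy": -43},{"dx": -37,"dy": -43},{"dx": -37,"dy": -43},{"dx": -37,"dy": -43},{"dx": -37,"dy": -43},{"dx": -37,"dy": -43},{"gripper": 1}]'

```text
invalid input at $.moves[0]: expected keys rx, ry, rz, dx, dy, dz, gripper
```

```bash
python3 - <<'E'
from h import *
a=r.grab_frame("scene")[120:220,160:300];b=r.grab_frame("top")[170:270,160:300]
cv2.imwrite("pics/c1.png",np.hstack([cv2.resize(x,None,fx=2.8,fy=2.8,interpolation=cv2.INTER_CUBIC) for x in(a,b)]))
o=r.get_obs();print(o['clock'],o['tcp_pos'],cv2.Rodrigues(o['orientation'])[0].round(3),o['contact_force'])
E
```

```text
0.2 [0.16875415 0.65322314 0.25270795] [[-0.968  0.25  -0.   ]
 [ 0.25   0.968 -0.001]
 [-0.    -0.001 -1.   ]] [-0.13954821  0.51966288  0.27097804]
```

View pics/c1.png

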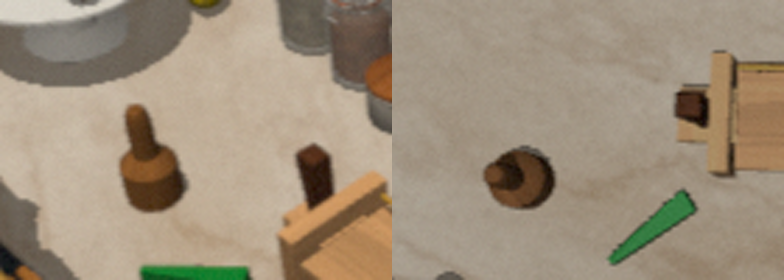

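The call was refused because every row needs all seven keys, so the arm has not moved and the crop shows the same scene as before. I'll resend it with full rows.

Call:
step_arm --moves '[{"rx": 0,"ry": 0,"rz": -7.25,"dx": 0,"dy": 0,"dz": 0,"gripper": 1},{"rx": 0,"ry": 0,"rz": -7.25,"dx": 0,"dy": 0,"dz": 0,"gripper": 1},{"rx": 0,"ry": 0,"rz": 0,"dx": -37,"dy": -43,"dz": 0,"gripper": 1},{"rx": 0,"ry": 0,"rz": 0,"dx": -37,"dy": -43,"dz": 0,"gripper": 1},{"rx": 0,"ry": 0,"rz": 0,"dx": -37,"dy": -43,"dz": 0,"gripper": 1},{"rx": 0,"ry": 0,"rz": 0,"dx": -37,"dy": -43,"dz": 0,"gripper": 1},{"rx": 0,"ry": 0,"rz": 0,"dx": -37,"dy": -43,"dz": 0,"gripper": 1},{"rx": 0,"ry": 0,"rz": 0,"dx": -37,"dy": -43,"dz": 0,"gripper": 1},{"rx": 0,"ry": 0,"rz": 0,"dx": -37,"dy": -43,"dz": 0,"gripper": 1},{"rx": 0,"ry": 0,"rz": 0,"dx": 0,"dy": 0,"dz": 0,"gripper": 1}]'

```text
clock: 1.45
tcp_pos: [0.4315, 0.3477, 0.2534]
orientation: [0.014, 3.14, -0.003]
contact_force: [-0.4, 0.9, 0.1]
grip_width: 0.0853
gripper_force: 0.0
```

```bash
python3 - <<'E'
from h import *
a=r.grab_frame("scene")[120:220,160:300];b=r.grab_frame("top")[170:270,160:300]
cv2.imwrite("pics/c2.png",np.hstack([cv2.resize(x,None,fx=2.8,fy=2.8,interpolation=cv2.INTER_CUBIC) for x in(a,b)]))
o=r.get_obs();print(o['clock'],o['tcp_pos'],cv2.Rodrigues(o['orientation'])[0].round(3),o['contact_force'])
E
```

```text
1.55 [0.42799586 0.35238096 0.25324452] [[-1.     0.001 -0.   ]
 [ 0.001  1.     0.   ]
 [ 0.     0.    -1.   ]] [-0.2930655   0.40643771  0.42997576]
```

View pics/c2.png

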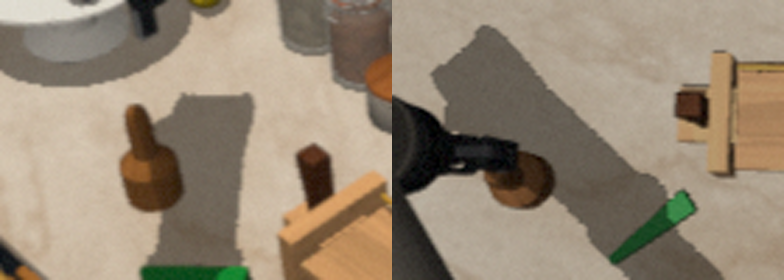

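The hand is over the pounder: in the top view its fingertips are just above the handle at ≈(505,155) in the crop. Next I descend around the handle and close.

Call:
step_arm --grip_force 70 --moves '[{"rx": 0,"ry": 0,"rz": 0,"dx": 2,"dy": 0,"dz": 45,"gripper": 1},{"rx": 0,"ry": 0,"rz": 0,"dx": 0,"dy": 0,"dz": 45,"gripper": 1},{"rx": 0,"ry": 0,"rz": 0,"dx": 0,"dy": 0,"dz": 45,"gripper": 1},{"rx": 0,"ry": 0,"rz": 0,"dx": 0,"dy": 0,"dz": 27,"gripper": 1},{"rx": 0,"ry": 0,"rz": 0,"dx": 0,"dy": 0,"dz": 0,"gripper": 1},{"rx": 0,"ry": 0,"rz": 0,"dx": 0,"dy": 0,"dz": 0,"gripper": -1},{"rx": 0,"ry": 0,"rz": 0,"dx": 0,"dy": 0,"dz": 0,"gripper": -1},{"rx": 0,"ry": 0,"rz": 0,"dx": 0,"dy": 0,"dz": 0,"gripper": -1},{"rx": 0,"ry": 0,"rz": 0,"dx": 0,"dy": 0,"dz": 0,"gripper": -1},{"rx": 0,"ry": 0,"rz": 0,"dx": 0,"dy": 0,"dz": 0,"gripper": -1},{"rx": 0,"ry": 0,"rz": 0,"dx": 0,"dy": 0,"dz": 0,"gripper": -1}]'

```text
clock: 2.92
tcp_pos: [0.4264, 0.3535, 0.0926]
orientation: [-0.0, 3.14, 0.003]
contact_force: [-0.9, 0.5, 5.9]
grip_width: 0.0269
gripper_force: 69.1
```

The handle is gripped, opening 27 mm. Next I lift it and move over the wedge.

Call:
step_arm --moves '[{"rx": 0,"ry": 0,"rz": 0,"dx": 0,"dy": 0,"dz": -40,"gripper": -1},{"rx": 0,"ry": 0,"rz": 0,"dx": 0,"dy": 0,"dz": -50,"gripper": -1},{"rx": 0,"ry": 0,"rz": 0,"dx": 0,"dy": 0,"dz": -50,"gripper": -1},{"rx": 0,"ry": 0,"rz": 0,"dx": 0,"dy": 0,"dz": -40,"gripper": -1},{"rx": 0,"ry": 0,"rz": 0,"dx": -14,"dy": -41,"dz": 0,"gripper": -1},{"rx": 0,"ry": 0,"rz": 0,"dx": -14,"dy": -41,"dz": 0,"gripper": -1},{"rx": 0,"ry": 0,"rz": 0,"dx": -14,"dy": -41,"dz": 0,"gripper": -1},{"rx": 0,"ry": 0,"rz": 0,"dx": -14,"dy": -41,"dz": 0,"gripper": -1},{"rx": 0,"ry": 0,"rz": 0,"dx": -14,"dy": -41,"dz": 0,"gripper": -1},{"rx": 0,"ry": 0,"rz": 0,"dx": 0,"dy": 0,"dz": 0,"gripper": -1},{"rx": 0,"ry": 0,"rz": 0,"dx": 0,"dy": 0,"dz": 0,"gripper": -1}]'

```text
clock: 4.3
tcp_pos: [0.4952, 0.1478, 0.2708]
orientation: [0.0, -3.14, -0.0]
contact_force: [-0.6, 0.4, -4.8]
grip_width: 0.0264
gripper_force: 70.7
```

```bash
python3 - <<'E'
from h import *
s=r.grab_frame("scene");cv2.imwrite("pics/s3.png",s)
cv2.imwrite("pics/c3.png",cv2.resize(s[100:220,220:320],None,fx=5,fy=5,interpolation=cv2.INTER_CUBIC))
o=r.get_obs();print(o['clock'],o['tcp_pos'],o['orientation'],o['contact_force'],o['moment'],o['grip_width'])
p=o['tcp_pos'];f=p-[0,0,.0926]
for d in((0,0,0),(-.032,0,0),(0,-.032,0),(.032,0,0),(0,.032,0)): print(d,((pix("scene",f+d)-[220,100])*5).round(), ((pix("scene",f+d+[0,0,.048])-[220,100])*5).round())
print(((pix("scene",(.4955,.147,.1435))-[220,100])*5).round())
E
```

```text
4.35 [0.49519692 0.14852291 0.2709006 ] [ 2.27892877e-03 -3.14049160e+00 -3.65701553e-04] [ 0.21126726  0.45669203 -4.67706279] [-0.00043154  0.00474569  0.05144919] 0.0266089366659978
(0, 0, 0) [252. 328.] [244. 259.]
(-0.032, 0, 0) [207. 356.] [198. 288.]
(0, -0.032, 0) [292. 355.] [286. 287.]
(0.032, 0, 0) [294. 300.] [288. 232.]
(0, 0.032, 0) [212. 301.] [204. 233.]
[259. 375.]
```

View pics/c3.png

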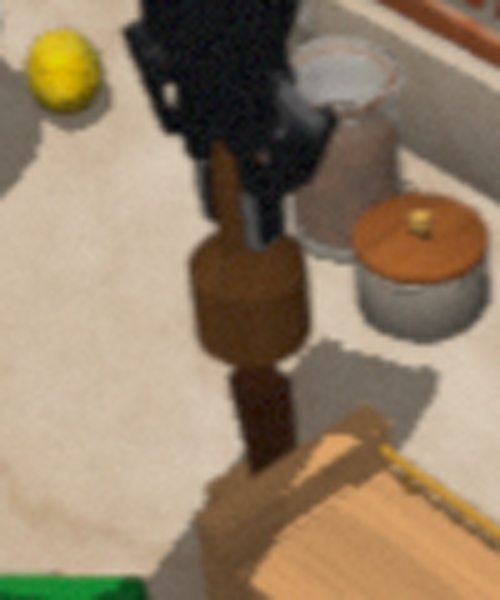

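The view shows the pounder's foot centred at ≈(250,330) in the crop, directly over the wedge's top at (260,375). Next is a gentle first tap, then a lift.

Call:
step_arm --moves '[{"rx": 0,"ry": 0,"rz": 0,"dx": 0,"dy": 0,"dz": 15,"gripper": -1},{"rx": 0,"ry": 0,"rz": 0,"dx": 0,"dy": 0,"dz": 12,"gripper": -1},{"rx": 0,"ry": 0,"rz": 0,"dx": 0,"dy": 0,"dz": 8,"gripper": -1},{"rx": 0,"ry": 0,"rz": 0,"dx": 0,"dy": 0,"dz": 8,"gripper": -1},{"rx": 0,"ry": 0,"rz": 0,"dx": 0,"dy": 0,"dz": 0,"gripper": -1}]'

```text
clock: 4.97
tcp_pos: [0.4959, 0.1473, 0.2278]
orientation: [-0.0, -3.141, 0.001]
contact_force: [-0.0, 0.3, -4.4]
grip_width: 0.0268
gripper_force: 70.7
```

Call:
step_arm --moves '[{"rx": 0,"ry": 0,"rz": 0,"dx": 0,"dy": 0,"dz": -10,"gripper": -1},{"rx": 0,"ry": 0,"rz": 0,"dx": 0,"dy": 0,"dz": -12,"gripper": -1},{"rx": 0,"ry": 0,"rz": 0,"dx": 0,"dy": 0,"dz": 0,"gripper": -1}]'

```text
clock: 5.35
tcp_pos: [0.4968, 0.1481, 0.2519]
orientation: [-0.001, 3.139, 0.002]
contact_force: [0.1, 0.1, -5.3]
grip_width: 0.0265
gripper_force: 70.8
```

Contact force at the end of the tap is unclear, so I'll check the wedge height in the picture.

```bash
python3 - <<'E'
from h import *
s=r.grab_frame("scene");cv2.imwrite("pics/s4.png",s);s0=cv2.imread("pics/s3.png")
cv2.imwrite("pics/c4.png",np.hstack([cv2.resize(x[140:210,240:310],None,fx=5.5,fy=5.5,interpolation=cv2.INTER_CUBIC) for x in(s0,s)]))
for z in(.1435,.135,.122): print(((pix("scene",(.4955,.147,z))-[240,140])*5.5).round())
E
```

```text
[175. 193.]
[176. 205.]
[178. 224.]
```

View pics/c4.png

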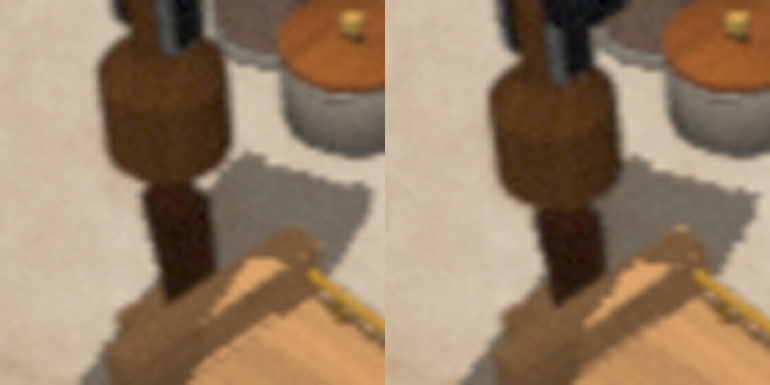

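The wedge's upper left corner dropped from row ≈188 to ≈207 in the crop, about 10 mm or more, so the first tap landed and the pounder is clear. Next is the second tap.

Call:
step_arm --moves '[{"rx": 0,"ry": 0,"rz": 0,"dx": 0,"dy": 0,"dz": 12,"gripper": -1},{"rx": 0,"ry": 0,"rz": 0,"dx": 0,"dy": 0,"dz": 12,"gripper": -1},{"rx": 0,"ry": 0,"rz": 0,"dx": 0,"dy": 0,"dz": 7,"gripper": -1},{"rx": 0,"ry": 0,"rz": 0,"dx": 0,"dy": 0,"dz": 4,"gripper": -1}]'

```text
clock: 5.9
tcp_pos: [0.4963, 0.1466, 0.2154]
orientation: [-0.001, -3.142, 0.002]
contact_force: [-2.1, -4.8, 11.1]
grip_width: 0.0265
gripper_force: 72.8
```

Call:
step_arm --moves '[{"rx": 0,"ry": 0,"rz": 0,"dx": 0,"dy": 0,"dz": 3,"gripper": -1}]'

```text
clock: 6.02
tcp_pos: [0.4975, 0.1464, 0.2145]
orientation: [0.002, 3.14, -0.001]
contact_force: [-6.3, -6.4, 32.9]
grip_width: 0.0268
gripper_force: 75.2
```

Force climbs steeply (≈37 N net) with the foot at ≈122 mm, so the wedge is home. I'll lift clear and confirm with one more separate firm tap.

Call:
step_arm --moves '[{"rx": 0,"ry": 0,"rz": 0,"dx": 0,"dy": 0,"dz": -10,"gripper": -1},{"rx": 0,"ry": 0,"rz": 0,"dx": 0,"dy": 0,"dz": -15,"gripper": -1},{"rx": 0,"ry": 0,"rz": 0,"dx": 0,"dy": 0,"dz": 0,"gripper": -1},{"rx": 0,"ry": 0,"rz": 0,"dx": 0,"dy": 0,"dz": 12,"gripper": -1},{"rx": 0,"ry": 0,"rz": 0,"dx": 0,"dy": 0,"dz": 10,"gripper": -1},{"rx": 0,"ry": 0,"rz": 0,"dx": 0,"dy": 0,"dz": 3,"gripper": -1}]'

```text
clock: 6.78
tcp_pos: [0.4963, 0.1476, 0.2135]
orientation: [0.0, -3.141, -0.0]
contact_force: [-8.3, -3.8, 31.5]
grip_width: 0.0266
gripper_force: 75.0
```

Call:
step_arm --moves '[{"rx": 0,"ry": 0,"rz": 0,"dx": 0,"dy": 0,"dz": -15,"gripper": -1},{"rx": 0,"ry": 0,"rz": 0,"dx": 0,"dy": 0,"dz": -40,"gripper": -1},{"rx": 0,"ry": 0,"rz": 0,"dx": 0,"dy": 0,"dz": 0,"gripper": -1},{"rx": 0,"ry": 0,"rz": 0,"dx": 0,"dy": 0,"dz": 0,"gripper": -1}]'

```text
clock: 7.28
tcp_pos: [0.4952, 0.1474, 0.2661]
orientation: [0.001, -3.14, 0.001]
contact_force: [0.1, -0.8, -5.2]
grip_width: 0.0264
gripper_force: 70.7
```

```bash
python3 - <<'E'
from h import *
s=r.grab_frame("scene");t=r.grab_frame("top")
cv2.imwrite("pics/c5.png",np.hstack([cv2.resize(s[130:220,210:310],None,fx=4,fy=4,interpolation=cv2.INTER_CUBIC),cv2.resize(t[180:270,220:320],None,fx=4,fy=4,interpolation=cv2.INTER_CUBIC)]))
for z in(.128,.122,.117): print(((pix("scene",(.4955,.147,z))-[210,130])*4).round())
o=r.get_obs();print(o['clock'],o['tcp_pos'],o['orientation'],o['contact_force'])
E
```

```text
[249. 197.]
[250. 203.]
[250. 208.]
7.375 [0.49493037 0.14735207 0.26562914] [ 6.20854703e-04 -3.13884048e+00  1.95903984e-03] [ 0.27427479  0.15775565 -5.02838037]
```

View pics/c5.png

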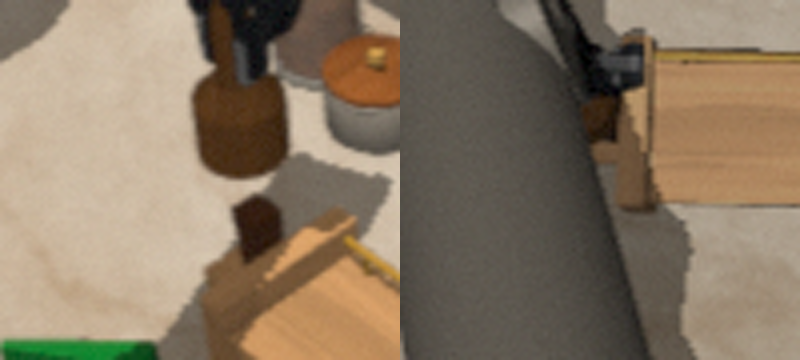

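The wedge's top centre is at ≈(256,204) in the crop, about 121 mm high. The third tap stopped within ~1 mm of the second at the same force, so it is home. Now I return the pounder to its free spot.

Call:
step_arm --moves '[{"rx": 0,"ry": 0,"rz": 0,"dx": 14,"dy": 41,"dz": 0,"gripper": -1},{"rx": 0,"ry": 0,"rz": 0,"dx": 14,"dy": 41,"dz": 0,"gripper": -1},{"rx": 0,"ry": 0,"rz": 0,"dx": 14,"dy": 41,"dz": 0,"gripper": -1},{"rx": 0,"ry": 0,"rz": 0,"dx": 14,"dy": 41,"dz": 0,"gripper": -1},{"rx": 0,"ry": 0,"rz": 0,"dx": 14,"dy": 41,"dz": 0,"gripper": -1},{"rx": 0,"ry": 0,"rz": 0,"dx": 0,"dy": 0,"dz": 50,"gripper": -1},{"rx": 0,"ry": 0,"rz": 0,"dx": 0,"dy": 0,"dz": 50,"gripper": -1},{"rx": 0,"ry": 0,"rz": 0,"dx": 0,"dy": 0,"dz": 40,"gripper": -1},{"rx": 0,"ry": 0,"rz": 0,"dx": 0,"dy": 0,"dz": 22,"gripper": -1},{"rx": 0,"ry": 0,"rz": 0,"dx": 0,"dy": 0,"dz": 0,"gripper": -1},{"rx": 0,"ry": 0,"rz": 0,"dx": 0,"dy": 0,"dz": 0,"gripper": -1}]'

```text
clock: 8.75
tcp_pos: [0.4262, 0.3529, 0.1057]
orientation: [-0.0, 3.141, 0.001]
contact_force: [0.1, 0.6, -4.4]
grip_width: 0.0266
gripper_force: 70.8
```

Call:
step_arm --moves '[{"rx": 0,"ry": 0,"rz": 0,"dx": 0,"dy": 0,"dz": 8,"gripper": -1},{"rx": 0,"ry": 0,"rz": 0,"dx": 0,"dy": 0,"dz": 3,"gripper": -1},{"rx": 0,"ry": 0,"rz": 0,"dx": 0,"dy": 0,"dz": 1,"gripper": -1},{"rx": 0,"ry": 0,"rz": 0,"dx": 0,"dy": 0,"dz": 0,"gripper": -1}]'

```text
clock: 9.25
tcp_pos: [0.4259, 0.3527, 0.0934]
orientation: [-0.0, 3.142, 0.0]
contact_force: [-0.0, 0.4, -4.6]
grip_width: 0.0265
gripper_force: 70.8
```

Call:
step_arm --moves '[{"rx": 0,"ry": 0,"rz": 0,"dx": 0,"dy": 0,"dz": 1,"gripper": -1},{"rx": 0,"ry": 0,"rz": 0,"dx": 0,"dy": 0,"dz": 0.7,"gripper": -1},{"rx": 0,"ry": 0,"rz": 0,"dx": 0,"dy": 0,"dz": 0,"gripper": -1}]'

```text
clock: 9.62
tcp_pos: [0.4261, 0.3528, 0.0926]
orientation: [-0.0, 3.141, 0.001]
contact_force: [-2.5, -1.7, 5.7]
grip_width: 0.0265
gripper_force: 72.1
```

The foot is on the counter. I'll open the gripper, rise and look.

Call:
step_arm --moves '[{"rx": 0,"ry": 0,"rz": 0,"dx": 0,"dy": 0,"dz": 0,"gripper": 0},{"rx": 0,"ry": 0,"rz": 0,"dx": 0,"dy": 0,"dz": 0,"gripper": 1},{"rx": 0,"ry": 0,"rz": 0,"dx": 0,"dy": 0,"dz": 0,"gripper": 1},{"rx": 0,"ry": 0,"rz": 0,"dx": 0,"dy": 0,"dz": 0,"gripper": 1},{"rx": 0,"ry": 0,"rz": 0,"dx": 0,"dy": 0,"dz": 0,"gripper": 1},{"rx": 0,"ry": 0,"rz": 0,"dx": 0,"dy": 0,"dz": -20,"gripper": 1},{"rx": 0,"ry": 0,"rz": 0,"dx": 0,"dy": 0,"dz": -40,"gripper": 1},{"rx": 0,"ry": 0,"rz": 0,"dx": 0,"dy": 0,"dz": -50,"gripper": 1},{"rx": 0,"ry": 0,"rz": 0,"dx": 0,"dy": 0,"dz": -50,"gripper": 1},{"rx": 0,"ry": 0,"rz": 0,"dx": 0,"dy": 0,"dz": 0,"gripper": 1},{"rx": 0,"ry": 0,"rz": 0,"dx": 0,"dy": 0,"dz": 0,"gripper": 1}]'

```text
clock: 11.0
tcp_pos: [0.4256, 0.3523, 0.2511]
orientation: [0.001, -3.141, 0.001]
contact_force: [-1.0, 1.3, -1.0]
grip_width: 0.0857
gripper_force: 0.0
```

```bash
python3 - <<'E'
from h import *
s=r.grab_frame("scene")
cv2.imwrite("pics/c6.png",cv2.resize(s[90:290,170:400],None,fx=3,fy=3,interpolation=cv2.INTER_CUBIC))
o=r.get_obs();print(o['clock'],o['tcp_pos'],o['contact_force'],o['grip_width'])
E
```

```text
11.05 [0.42527658 0.35207067 0.25041094] [ 0.25439443 -1.11738624 -0.09279082] 0.08511223745296888
```

View pics/c6.png

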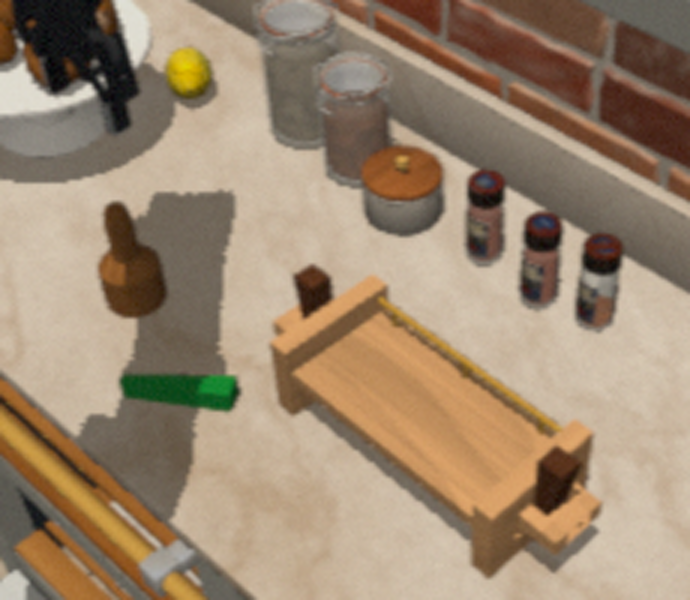

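The pounder stands upright at ≈(130,265). The wedge at (313,290) is home and the panel is tight. The spice jars are standing as before, and the gripper is clear.

```bash
python3 -c "
from bench import r
print(r.hand_in())"
```

```text
the job is handed in; nothing more can be done
None
```

I tapped the wedge home with three separate pounder taps (top now about 121 mm above the counter, panel drawn tight), stood the pounder upright at its starting spot, left the jars untouched and handed the job in; the hand-in returned no verdict.

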